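Stack timber for drying, with spacers between

ROBOT

A 6-joint arm with a two-finger parallel gripper is mounted at the origin on a cart in front of the work surface, level with it; the furniture and walls round the work are solid. World frame = base frame: x ahead of the robot, y to its left, z up, the work surface at z = 0. Lengths are in mm, angles in degrees, forces in N, time in s.
With the tool pointing down it reaches from about 350 to 850 mm from the base axis. Payload 8.1 kg.
Tool frame: the origin (TCP) lies where the fingers leave the gripper's body, on its centre line; the fingertips stand 73 mm ahead of it and the grasp point (between the pads) lies 54 mm ahead of it; z points along the fingers, y is the line along which they close (so a half turn about z gives the same grasp; the last joint's range is limited). The gripper opens to 85 mm and grips with 20 to 120 N. Pads are 22 mm wide; open, the fingers measure 114 mm over their backs; the gripper's body (76 mm by 85 mm) begins 54 mm behind the grasp point. The pads swing forward as they close: fully open they stand 13 mm farther back than shut.
Start: joints at [67.93, 7.471, 85.268, -0, 87.261, -4.893], TCP at [177.176, 573.249, 303.892] pointing down, gripper open.
Joint ranges: [-169.43, 169.43], [-51.17, 129.36], [1.28, 143.12], [-76.62, 256.62], [0, 156.53], [-152.29, 152.29]. Speed limits (degrees/s): [136.94, 136.94, 159.86, 180, 180, 180].

INTERFACE

Orientations are given as [roll, pitch, yaw] about the fixed x, y, z axes, in that order (R = Rz(yaw) Ry(pitch) Rx(roll)).
In Python, from bench import sense, optics, r gives the robot as it stands.
- The arm moves only by the tool servo_tool, never from a script. Its argument "plan" is a list that holds one entry, the list of rows, each a list of 5 numbers: the shift along the world's x, y, z in m, then the turn about the world's z in degrees, then the finger opening in m, from 0 to 0.0854. A call has 1 to 10 rows; each row shifts and turns the commanded pose from where the row before left it; what a row does not reach is not made up. A row lasts 1/10 s, in which the tool goes at most 50 mm and 8.59 degrees, less where a joint would pass 70% of its speed; a pose out of reach is approached as far as the arm can. A call is refused whole if a number of a shift passes 0.05 or a number of a turn 8.59, either way. A call with a gripper value outside its range is refused whole. The fingers move at their own pace and stop on an object; "force" is the grip in N (left out, the last holds). Time passes only in rows, so rows that do not move let the fingers close. It gives the time, the measured TCP pose, the force, the opening and the grip force at its end, in the units of the state.
- sense(): the state, without advancing time (a new reading comes with each control period).
- optics.snapshot(name): name is "side" or "top" or "wrist"; returns a dict with "frame" (480x640x3 uint8, blue, green, red), "fx", "fy", "cx", "cy" (pixels), "cam_to_world" (4x4, takes a point from camera to world coordinates). Camera axes: x right, y down, z forward; pixel columns grow to the right and rows downward; lengths in mm; the calibration is good to about 2 mm. A picture is of the moment at which its call begins. There is no depth.
- r.hand_in(): hands the job in; it is judged then, once.
The state is a dict: "time": time; "joint_pos": joint angles; "qd": joint speeds; "joint_efforts": joint torques, N m; "tool_pos": TCP position; "tcp_rot": TCP orientation; "ft_force": force on the tool from outside, world axes, zero at the start; "wrist_torque": the same for the moment, N m; "finger_gap": finger opening in mm; "grip_force": force on a finger pad.
Only numpy, scipy, OpenCV 4.12 (cv2) and the standard library are available. Lean on these libraries where they do the work, as an engineer would, in place of code of your own. Each camera call takes 0.05 s, during which the arm holds its last target. There are 200 camera calls.

TASK

Stack the two grey-brown strips for drying on the small stand with two cross rails. Lay the long plain strip along the stand, centred on its two rails; then lay the two square spacer sticks crosswise on the strip, one straight above each rail, their middles on the strip; last lay the short strip with the tenon lengthways on the two spacers, straight above the long one, with the middle of its full-width part over the middle of the stand. Everything should lie flat and square to the stand, and the mug and the tape measure stay where they are.

Things in the scene. Friction and masses are not known exactly. Their poses are not given: they have to be found in the camera images.
- stand: Wooden stand, fixed: plywood foot 50 x 136 x 6 mm (x, y, z) with two cross rails, each 80 mm long (x) and 20 mm wide (y), centre lines at y = -45 and +45 mm, flat tops 24 mm above the bench. Origin: under the centre of the foot, at bench height; z up; y runs along the foot from rail to rail (both strips must lie along it, either way round), x along the rails.
- strip_center (a point): Centre of the long plain grey-brown strip: 44 mm wide (its x), 271 mm long (its y), 20 mm thick (its z); loose, flat on the bench, about 0.16 kg. Its centre is 10 mm above its underside; on the rails the centre is 34 mm and the top 44 mm above the bench.
- spacer_a_center (a point): Centre of one of two equal spacer sticks of pale wood (either may go on either rail): square section 13 x 13 mm (its x and z), 120 mm long (its y); loose, flat on the bench. Its centre is 6.5 mm above its underside; in place on the strip the centre is 50.5 mm and the top 57 mm above the bench.
- spacer_b_center (a point): Centre of the other spacer stick, the same in every way as the first.
- tenon_piece_middle (a point): Short grey-brown strip, 46 mm wide (its x), 20 mm thick (z), 172 mm long: a full-width part 143 mm long and a tenon 34 x 29 x 8 mm at its -y end. This point is the middle of the full-width part, half-way up (10 mm above the underside). Loose, flat on the bench, about 0.15 kg. On the spacers this point is 67 mm above the bench.
- mug_mid (a point): Orange mug, 81 mm across, 101 mm high, standing to the left of the work; this point is on its axis, 50 mm up. Leave it alone.
- tape_mid (a point): Yellow tape measure, 35 x 85 x 66 mm, standing behind the work; point 33 mm up, about its middle. Leave it alone. Between it and the robot stands a fixed upright paper file, 183 mm high, about 0.6 m ahead and 0.2 m to the left of the robot: carry things above or round it.

How it is judged:
By the outcome, as a careful person would: the job done as asked, in the order asked, and still so for the second after the job is handed in, with the robot touching nothing.
It also fails if it takes over 112 s, if anything falls off the work surface, if the arm or the gripper's body presses on something with over 40 N, if the wrist force passes 120 N, or if a joint passes its speed limit or range.

## Working session

There is one attempt and no reset: what is moved stays moved. The work goes in short steps, Python scripts to look and compute and a tool call to move; the robot and the scene stay as the last step left them, time stands still between calls to the robot, and variables do not carry over. Pictures are saved under pics/ and viewed, at most 14 in all, crops included, and the job is handed in when it is done.

Besides the shell and the picture viewer there is one more tool, called after "Request:" as name(argument=value, ...) on one line, values as JSON. servo_tool: Moves the arm, as the interface text tells. Its arguments: {"type":"object","properties":{"plan":{"type":"array"},"force":{"type":"number"}},"required":["plan"]}

```bash
mkdir -p pics; ls
python3 - <<'E'
from bench import sense, optics, r
import cv2
print(sense())
for n in ("top","side"):
    d=optics.snapshot(n); cv2.imwrite(f"pics/{n}0.png",d["frame"]); print(n,d["fx"],d["fy"],d["cx"],d["cy"],d["cam_to_world"])
E
```

```text
pics
{'time': 0.0, 'joint_pos': array([ 6.79281622e+01,  7.51751540e+00,  8.53290057e+01, -1.89509498e-03,
        8.72634161e+01, -4.89276914e+00]), 'qd': array([-0.00054915,  0.04676517, -0.05026557, -0.00659683, -0.10947596,
        0.00946487]), 'joint_efforts': array([ 1.06679952e-03, -5.69373465e+01, -5.00575483e+01, -7.66836195e-06,
        1.40819780e-02, -5.09187896e-05]), 'tool_pos': array([177.04043207, 572.84183966, 302.8218487 ]), 'tcp_rot': array([-1.79890302e+02, -7.49080540e-03,  1.62821017e+02]), 'ft_force': array([ 0.64860409, -0.33594125, -0.12511796]), 'wrist_torque': array([-0.0170753 ,  0.01009171, -0.0211926 ]), 'grip_force': 0.0, 'finger_gap': 85.24532492634198}
top 504.111072173589 504.111072173589 320.7951589611308 239.05851733936714 [[ 1.39788837e-03 -9.78676584e-01  2.05402508e-01  2.90180424e+02]
 [-9.99997808e-01 -1.04795315e-03  1.81243209e-03  2.32056038e+02]
 [-1.55853264e-03 -2.05404591e-01 -9.78675904e-01  1.31548908e+03]
 [ 0.00000000e+00  0.00000000e+00  0.00000000e+00  1.00000000e+00]]
side 572.0357898125802 572.0357898125802 322.2789282728844 234.36404415338603 [[ 9.98859290e-01  2.57582186e-03  4.76810657e-02  4.83174838e+02]
 [-4.27560478e-02 -3.96361374e-01  9.17098458e-01 -8.68454447e+02]
 [ 2.12612150e-02 -9.18090968e-01 -3.95799109e-01  5.53253260e+02]
 [ 0.00000000e+00  0.00000000e+00  0.00000000e+00  1.00000000e+00]]
```

View pics/top0.png

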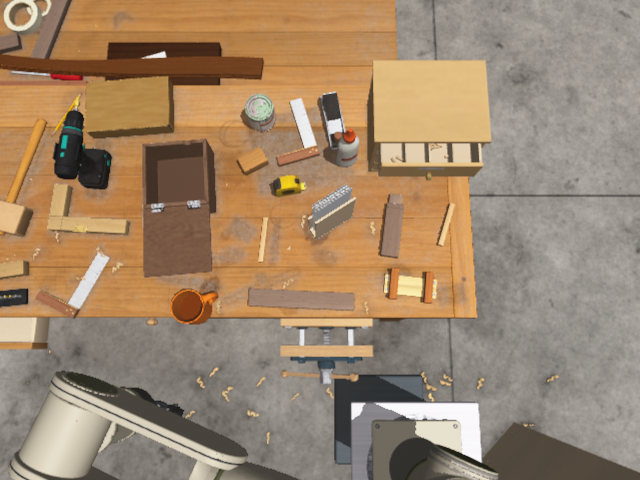

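View pics/side0.png

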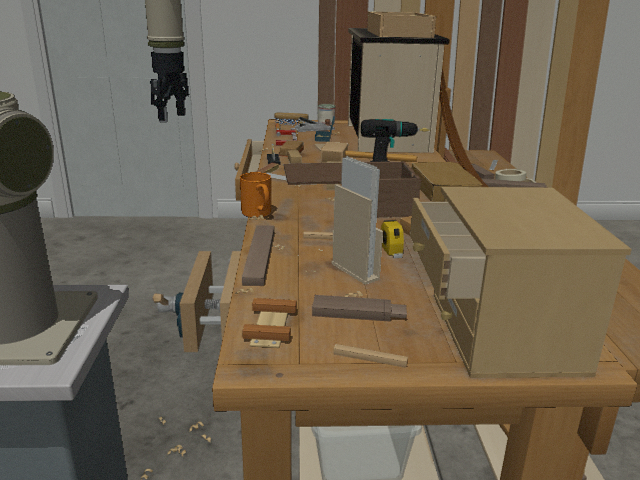

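The top view shows the stand at about (410,286), the long strip at (302,299), the tenon piece at (392,226) with its tenon pointing up, and the spacers at (263,240) and (446,224). The mug is at (190,306), the tape at (289,185) and the file at (331,212). The side view agrees.

```bash
cat > h.py <<'E'
import numpy as np, cv2
from bench import sense, optics, r
def ray(d,uv,z):
    uv=np.atleast_2d(np.asarray(uv,float)); T=np.asarray(d["cam_to_world"])
    c=np.c_[(uv[:,0]-d["cx"])/d["fx"],(uv[:,1]-d["cy"])/d["fy"],np.ones(len(uv))]@T[:3,:3].T
    return T[:3,3]+c*((z-T[2,3])/c[:,2])[:,None]
def proj(d,P):
    T=np.asarray(d["cam_to_world"]); p=(np.atleast_2d(P)-T[:3,3])@T[:3,:3]
    return np.c_[p[:,0]/p[:,2]*d["fx"]+d["cx"],p[:,1]/p[:,2]*d["fy"]+d["cy"]]
def snap(n,name=None):
    d=optics.snapshot(n)
    if name: cv2.imwrite(f"pics/{name}.png",d["frame"])
    return d
def rect(P):
    """centre, long-axis angle (deg, -90..90), sizes of world xy points"""
    (c,s,a)=cv2.minAreaRect(np.asarray(P[:,:2],np.float32)); 
    if s[0]<s[1]: a+=90; s=s[::-1]
    return np.round(c,1),round((a+90)%180-90,2),np.round(s,1)
E
python3 - <<'E'
from h import *
d=snap("top"); f=d["frame"]; hsv=cv2.cvtColor(f,cv2.COLOR_BGR2HSV)
for nm,p in dict(strip=(302,299),ten=(392,226),spA=(263,240),spB=(446,224),rail=(394,284),rail2=(428,287),bench=(350,280),ply=(410,286)).items(): print(nm,hsv[p[1],p[0]],ray(d,p,10)[0].round(),flush=True)
cv2.imwrite("pics/c0.png",cv2.resize(f[170:330,230:470],None,fx=3.33,fy=3.33,interpolation=cv2.INTER_CUBIC))
E
```

```text
strip [ 12  74 159] [406. 283.  10.]
ten [ 11  77 152] [600.  45.  10.]
spA [ 18  97 240] [561. 387.  10.]
spB [ 19  96 239] [605. -99.  10.]
rail [ 13 174 213] [445.  44.  10.]
rail2 [ 13 177 206] [437. -44.  10.]
bench [ 15 154 209] [455. 158.  10.]
ply [ 21  98 237] [440.   3.  10.]
```

View pics/c0.png

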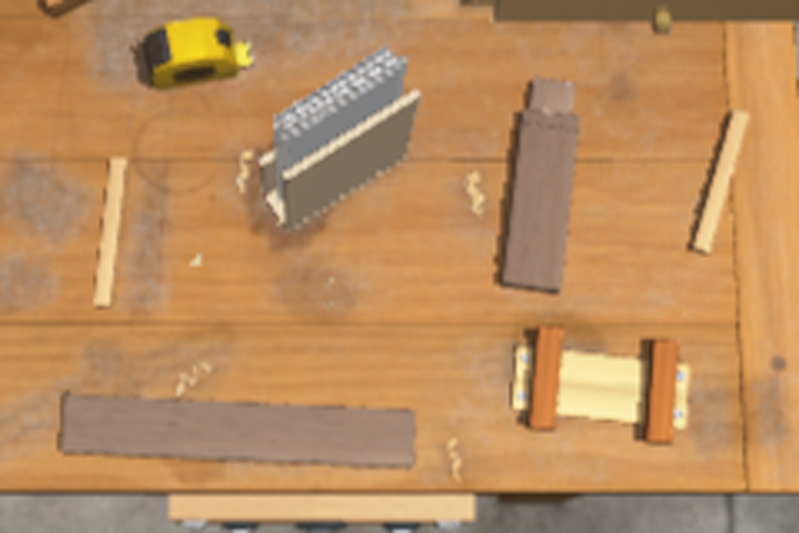

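Run:
```python
from h import *
d=snap("top"); f=d["frame"]; hsv=cv2.cvtColor(f,cv2.COLOR_BGR2HSV)
def comp(lo,hi,z,box,amin):
    m=cv2.inRange(hsv,lo,hi); k=np.zeros_like(m); x0,y0,x1,y1=box; k[y0:y1,x0:x1]=m[y0:y1,x0:x1]
    for c in cv2.findContours(k,cv2.RETR_EXTERNAL,cv2.CHAIN_APPROX_NONE)[0]:
        if cv2.contourArea(c)>amin:
            # sub-pixel-ish: edges of full pixels
            q=c[:,0,:].astype(float); P=np.vstack([ray(d,q+o,z) for o in ((-.5,-.5),(.5,-.5),(.5,.5),(-.5,.5))])
            print(box,rect(P),cv2.contourArea(c))
comp((0,40,100),(30,105,190),20,(240,280,360,315),300)
comp((0,40,100),(30,105,190),20,(375,185,410,260),300)
comp((14,60,215),(25,120,255),13,(255,210,275,270),60)
comp((14,60,215),(25,120,255),13,(432,195,458,250),60)
comp((5,160,100),(14,255,255),24,(384,264,402,302),60)
comp((5,160,100),(14,255,255),24,(420,264,440,306),60)
```

```text
(240, 280, 360, 315) (array([403.6, 284.9]), 87.13, array([273.8,  50. ])) 1718.0
(375, 185, 410, 260) (array([601.7,  44.9]), -7.82, array([174.4,  48.6])) 968.0
(255, 210, 275, 270) (array([563.1, 388.2]), -5.08, array([119.6,  15. ])) 147.5
(432, 195, 458, 250) (array([605.7, -99.6]), -18.49, array([122.5,  15.7])) 148.5
(384, 264, 402, 302) (array([447. ,  47.3]), -6.06, array([83.4, 21.7])) 196.0
(420, 264, 440, 306) (array([435.9, -42.1]), -7.06, array([82.4, 21.9])) 195.5
```

The crop confirms the layout: the strip is bottom left, the stand bottom right, and the tenon points up (+x). I'll move over the strip now.

Request:
servo_tool(plan=[[[0.0227,-0.0288,-0.008,-7.57,0.0854],[0.0227,-0.0288,-0.008,-7.57,0.0854],[0.0227,-0.0288,-0.008,-7.57,0.0854],[0.0227,-0.0288,-0.008,-7.57,0.0854],[0.0227,-0.0288,-0.008,-7.57,0.0854],[0.0227,-0.0288,-0.008,-7.57,0.0854],[0.0227,-0.0288,-0.008,-7.57,0.0854],[0.0227,-0.0288,-0.008,-7.57,0.0854],[0.0227,-0.0288,-0.008,-7.57,0.0854],[0.0227,-0.0288,-0.008,-7.57,0.0854]]], force=40)

```text
time: 1.2
tool_pos: [404.8, 283.9, 223.6]
tcp_rot: [180.0, -0.0, 86.8]
ft_force: [0.0, -0.3, 0.4]
finger_gap: 85.5
grip_force: 0.0
```

Request:
servo_tool(plan=[[[0,0,0,0,0.0854],[0,0,0,0,0.0854]]])

```text
time: 1.4
tool_pos: [404.3, 284.7, 223.6]
tcp_rot: [-179.9, 0.0, 87.1]
ft_force: [-0.6, 0.5, 1.0]
finger_gap: 85.3
grip_force: 0.0
```

Run:
```python
from h import *
s=sense(); print(s["time"],s["tool_pos"],s["tcp_rot"],s["finger_gap"])
d=snap("wrist","w1"); print(d["fx"],d["cam_to_world"])
```

```text
1.4 [404.28030292 284.69333625 223.61082538] [-1.79949293e+02  6.10125267e-03  8.70813315e+01] 85.28187088957883
341.6509419610906 [[ 9.98652775e-01 -4.94993412e-02 -1.55707994e-02  4.08366548e+02]
 [-5.18747801e-02 -9.59751150e-01 -2.76019451e-01  3.54428756e+02]
 [-1.28131162e-03  2.76455323e-01 -9.61025917e-01  2.93594058e+02]
 [ 0.00000000e+00  0.00000000e+00  0.00000000e+00  1.00000000e+00]]
```

View pics/w1.png

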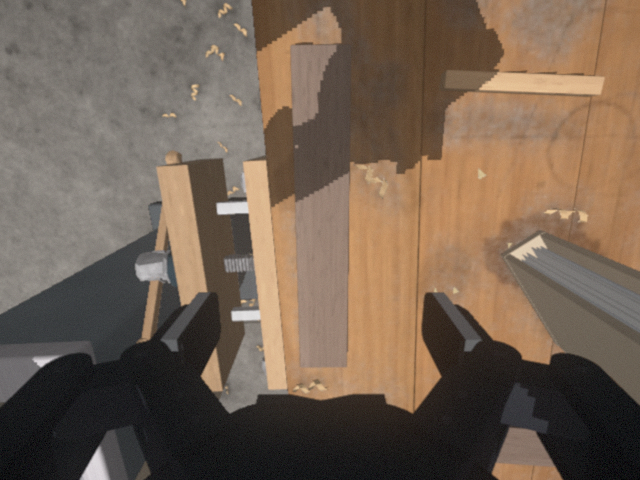

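The wrist view shows the whole strip, with top corners at about (292,45), (338,44), (348,366) and (300,366). Part of it is in the arm's shadow. I'll cast the corners onto z=20.

Run:
```python
from h import *
d=dict(fx=341.651,fy=341.651)
d=snap("wrist"); c=[(292.5,44.5),(339,44),(348,366.5),(300,366.5)]
P=ray(d,c,20); print(P.round(1)); print(P.mean(0).round(1),rect(P))
```

```text
[[390.7 421.   20. ]
 [424.1 419.7  20. ]
 [422.9 149.   20. ]
 [378.  151.2  20. ]]
[403.9 285.2  20. ] (array([406.8, 285.1]), 87.3, array([270.4,  44.9]))
```

Request:
servo_tool(plan=[[[0.002,0.0005,-0.03,0.2,0.062],[0,0,-0.03,0,0.062],[0,0,-0.03,0,0.062],[0,0,-0.025,0,0.062],[0,0,-0.012,0,0.062],[0,0,-0.01,0,0.062],[0,0,-0.008,0,0.062],[0,0,0,0,0.062]]])

```text
time: 2.3
tool_pos: [406.0, 286.0, 78.6]
tcp_rot: [-180.0, 0.0, 87.4]
ft_force: [-1.2, -0.7, 0.4]
finger_gap: 62.0
grip_force: 0.0
```

Request:
servo_tool(plan=[[[0,0,0,0,0.03],[0,0,0,0,0.03],[0,0,0,0,0.03],[0,0,0,0,0.03],[0,0,0,0,0.03],[0,0,0,0,0.03]]], force=50)

```text
time: 2.9
tool_pos: [407.0, 286.2, 80.2]
tcp_rot: [179.9, -0.1, 87.3]
ft_force: [-1.0, -0.4, 5.1]
finger_gap: 42.5
grip_force: 52.2
```

Run:
```python
from h import *
a=snap("top"); b=snap("side")
A=cv2.resize(a["frame"][262:307,380:442],None,fx=9,fy=9,interpolation=cv2.INTER_CUBIC)
B=cv2.resize(b["frame"][290:355,232:304],None,fx=8,fy=8,interpolation=cv2.INTER_CUBIC)
im=np.zeros((max(A.shape[0],B.shape[0])+10,0,3),np.uint8)
C=np.zeros((600,800,3),np.uint8)
A=cv2.resize(A,(396,int(45/62*396))); B=cv2.resize(B,(396,int(65/72*396))); C[:A.shape[0],:396]=A; C[:B.shape[0],402:798]=B
cv2.imwrite("pics/st.png",C[:380]); print(396/62,396/72)
```

```text
6.387096774193548 5.5
```

View pics/st.png

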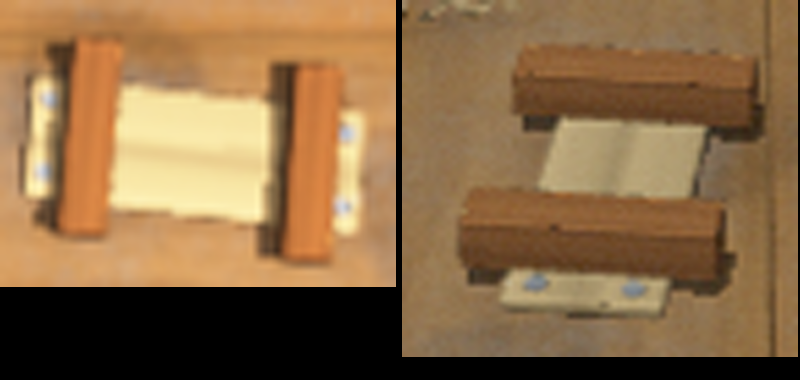

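Left crop: the rail tops span (78,40)-(106,236) and (297,64)-(329,262). Right crop: the far rail top is (517,46), (757,57), (755,93), (513,84), and the near one (467,188), (725,205), (721,240), (459,229).

Run:
```python
from h import *
a=snap("top"); b=snap("side")
tl=[(78,40),(121,41),(106,236),(58,234)]; tr=[(297,64),(342,65),(329,262),(285,260)]
sl=[(517,46),(757,57),(755,93),(513,84)]; sr=[(467,188),(725,205),(721,240),(459,229)]
for d,l,rr,s,o,x0 in ((a,tl,tr,6.387,(380,262),0),(b,sl,sr,5.5,(232,290),402)):
    c=[]
    for q in (l,rr):
        q=(np.array(q,float)-[x0,0])/s-.5+np.array(o); P=ray(d,q,24); c.append(P.mean(0)); print(P.mean(0).round(1),rect(P))
    v=c[0]-c[1]; print("mid",(c[0]+c[1])/2,"yaw",np.degrees(np.arctan2(v[1],v[0]))-90,np.hypot(*v[:2]))
```

```text
[446.1  46.9  24. ] (array([446.2,  47.3]), -6.07, array([80.4, 19.1]))
[436.1 -42.2  24. ] (array([436.2, -42.4]), -5.83, array([80.8, 18.1]))
mid [441.12900364   2.33115471  24.        ] yaw -6.383598716103208 89.62652281190341
[445.1  44.6  24. ] (array([444.8,  45. ]), -4.54, array([82.2, 25. ]))
[435.1 -43.6  24. ] (array([435. , -42.7]), -4.91, array([81.3, 23. ]))
mid [440.11679632   0.50907634  24.        ] yaw -6.44347015663692 88.7302739852873
```

Request:
servo_tool(plan=[[[0,0,0.02,0,0.03],[0,0,0.03,0,0.03],[0.003,-0.024,0.03,-0.4,0.03],[0.004,-0.034,0,-0.4,0.03],[0.004,-0.034,0,-0.5,0.03],[0.004,-0.034,0,-0.5,0.03],[0.004,-0.034,0,-0.5,0.03],[0.004,-0.034,0,-0.5,0.03],[0.004,-0.034,0,-0.5,0.03],[0.004,-0.0325,0,-0.4,0.03]]])

```text
time: 4.1
tool_pos: [436.9, 23.7, 158.8]
tcp_rot: [-180.0, 0.0, 83.6]
ft_force: [1.3, 0.8, -2.0]
finger_gap: 42.6
grip_force: 51.7
```

Request:
servo_tool(plan=[[[0.0035,-0.0235,0,0,0.03],[0,0,-0.02,0,0.03],[0,0,-0.02,0,0.03],[0,0,-0.01,0,0.03],[0,0,0,0,0.03],[0,0,0,0,0.03]]])

```text
time: 4.7
tool_pos: [440.7, 1.9, 109.2]
tcp_rot: [-180.0, 0.0, 83.6]
ft_force: [-0.2, 0.5, -1.6]
finger_gap: 42.2
grip_force: 51.6
```

Run:
```python
from h import *
s=sense(); print(s["time"],s["tool_pos"],s["tcp_rot"],s["ft_force"],s["finger_gap"])
a=snap("top"); b=snap("side"); w=snap("wrist")
C=np.zeros((600,800,3),np.uint8)
C[:260,:400]=cv2.resize(a["frame"][250:328,350:470],(400,260),interpolation=cv2.INTER_CUBIC)
C[:400,400:]=cv2.resize(b["frame"][230:380,200:350],(400,400),interpolation=cv2.INTER_CUBIC)
C[300:600,:400]=cv2.resize(w["frame"],(400,300))
cv2.imwrite("pics/c1.png",C)
```

```text
4.7 [440.68939547   1.90791229 109.18716859] [-1.79983687e+02  1.74500799e-03  8.36448011e+01] [-0.23495772  0.48849468 -1.58466199] 42.156296876789185
```

View pics/c1.png

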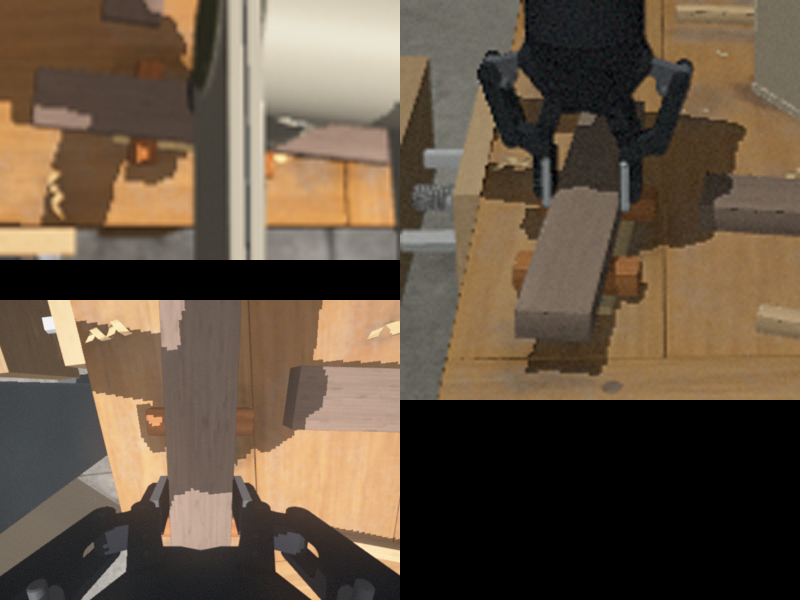

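The strip is level over both rails and a few mm above them. I'll lower it, release and rise for a check.

Request:
servo_tool(plan=[[[0,0,-0.002,0,0.03],[0,0,-0.0015,0,0.03],[0,0,-0.001,0,0.03],[0,0,0,0,0.03]]])

```text
time: 5.25
tool_pos: [440.6, 1.8, 104.2]
tcp_rot: [-180.0, -0.0, 83.6]
ft_force: [-0.7, -0.7, -1.4]
finger_gap: 42.5
grip_force: 51.7
```

Request:
servo_tool(plan=[[[0,0,-0.0007,0,0.03],[0,0,-0.0007,0,0.03],[0,0,0,0,0.03]]])

```text
time: 5.55
tool_pos: [440.9, 1.7, 104.1]
tcp_rot: [-180.0, 0.0, 83.6]
ft_force: [-6.6, 0.3, 11.9]
finger_gap: 42.6
grip_force: 53.2
```

Request:
servo_tool(plan=[[[0,0,0.0006,0,0.03],[0,0,0,0,0.06],[0,0,0,0,0.06],[0,0,0,0,0.06],[0,0,0.02,0,0.06],[0,0,0.04,0,0.06],[0,0,0.04,0,0.06],[0,0.02,0.04,0,0.06],[0,0.03,0.02,0,0.06],[0,0,0,0,0.06]]])

```text
time: 6.55
tool_pos: [442.5, 54.0, 267.8]
tcp_rot: [179.6, -0.1, 83.7]
ft_force: [1.0, -1.0, 0.2]
finger_gap: 60.1
grip_force: 0.0
```

Run:
```python
from h import *
s=sense(); print(s["time"],s["tool_pos"],s["tcp_rot"])
w=snap("wrist","w2"); np.save("w2.npy",w["cam_to_world"])
```

```text
6.55 [442.46910001  53.95016908 267.82674013] [ 1.79594420e+02 -1.17908232e-01  8.37391076e+01]
```

View pics/w2.png

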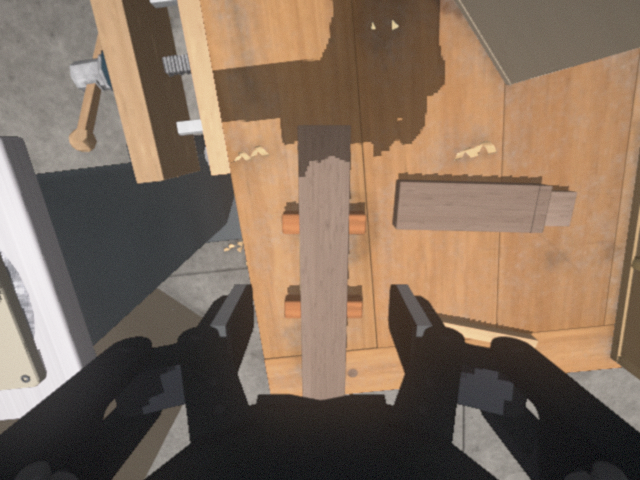

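The strip lies on both rails: corners at about (299,125), (350,125), (345,397) and (303,398), with rail ends at (283,222)/(365,221) and (286,306)/(362,306). Casting these gives its offset from the stand.

Run:
```python
from h import *
w=snap("wrist"); T=w["cam_to_world"]; f=w["frame"]; hsv=cv2.cvtColor(f,cv2.COLOR_BGR2HSV).astype(int)
m=(hsv[...,1]>175)&(hsv[...,0]<13)&(hsv[...,2]>110)
n,l,st,c=cv2.connectedComponentsWithStats(m[190:330,270:380].astype(np.uint8)); print([s for s in st.tolist() if 30<s[4]<3000])
g=cv2.cvtColor(f,cv2.COLOR_BGR2HSV)[...,1].astype(int)
for v in (170,190,250,270,340,370): print(v,g[v,294:310].tolist(),g[v,340:356].tolist())
print(f[385:412,325].tolist()); print(f[115:135,325].tolist())
```

```text
[]
170 [96, 94, 94, 93, 99, 100, 86, 73, 68, 61, 71, 68, 66, 62, 57, 64] [62, 56, 56, 63, 58, 58, 61, 58, 59, 61, 63, 79, 109, 115, 115, 112]
190 [102, 99, 93, 94, 93, 95, 79, 64, 59, 64, 60, 60, 63, 60, 63, 63] [60, 60, 60, 60, 59, 59, 61, 59, 60, 59, 57, 76, 90, 94, 96, 100]
250 [108, 106, 108, 106, 103, 101, 94, 75, 61, 58, 60, 63, 63, 57, 61, 62] [60, 57, 62, 59, 61, 64, 61, 59, 63, 67, 80, 93, 96, 95, 96, 99]
270 [109, 109, 107, 107, 103, 103, 100, 80, 66, 63, 61, 63, 61, 62, 57, 59] [62, 61, 62, 63, 62, 64, 58, 61, 63, 77, 107, 111, 111, 114, 110, 109]
340 [92, 86, 89, 86, 92, 92, 95, 90, 80, 63, 60, 59, 61, 62, 59, 59] [59, 62, 62, 61, 63, 58, 60, 79, 108, 111, 112, 110, 113, 113, 115, 114]
370 [95, 91, 87, 82, 80, 79, 78, 76, 71, 65, 60, 57, 59, 59, 61, 57] [58, 60, 57, 62, 63, 62, 73, 102, 105, 103, 92, 84, 81, 74, 70, 74]
[[123, 137, 161], [124, 138, 163], [123, 139, 162], [125, 142, 167], [123, 140, 164], [123, 138, 161], [125, 136, 160], [122, 137, 160], [127, 142, 166], [124, 139, 162], [126, 138, 163], [124, 136, 164], [122, 138, 162], [120, 131, 155], [82, 92, 108], [48, 55, 62], [36, 42, 49], [41, 42, 52], [33, 41, 45], [37, 40, 47], [31, 35, 45], [43, 46, 51], [38, 40, 47], [40, 44, 50], [34, 40, 49], [40, 43, 49], [33, 40, 47]]
[[60, 83, 111], [62, 87, 112], [62, 89, 115], [63, 85, 111], [56, 81, 112], [63, 86, 112], [62, 87, 113], [57, 82, 105], [66, 78, 95], [68, 77, 94], [73, 82, 95], [64, 75, 90], [69, 79, 93], [72, 80, 96], [68, 78, 94], [68, 80, 97], [73, 81, 98], [71, 82, 95], [67, 77, 92], [73, 85, 98]]
```

Run:
```python
from h import *
w=snap("wrist"); f=w["frame"]; s=cv2.cvtColor(f,cv2.COLOR_BGR2HSV)[...,1].astype(int)
E=lambda x0,x1:(x0,x1)
for c in (292,358): print(c,[tuple(map(int,f[v,c])) for v in range(205,242)][::2], [tuple(map(int,f[v,c])) for v in range(290,326)][::2])
for v in (217,300): print(v,[tuple(map(int,f[v,c])) for c in range(278,292)],[tuple(map(int,f[v,c])) for c in range(356,372)])
# strip axis
for v in (170,370):
    l,r_={170:(300.8,351.3),370:(303.,346.)}[v]; P=ray(w,[(l,v),(r_,v)],44); print(P.round(1).tolist(),P.mean(0).round(1))
print(ray(w,[(325,122.3)],44).round(1))
```

```text
292 [(74, 97, 120), (72, 92, 116), (54, 75, 104), (58, 80, 111), (83, 121, 181), (94, 140, 206), (98, 144, 214), (102, 148, 218), (100, 143, 217), (103, 152, 221), (107, 155, 226), (99, 146, 220), (100, 144, 214), (92, 133, 196), (117, 153, 196), (118, 162, 206), (117, 158, 209), (126, 166, 210), (124, 163, 208)] [(72, 94, 120), (78, 97, 121), (55, 76, 103), (54, 74, 101), (54, 70, 99), (67, 93, 135), (90, 133, 198), (97, 142, 210), (100, 143, 216), (98, 143, 214), (99, 145, 219), (105, 152, 225), (97, 142, 210), (90, 134, 202), (114, 157, 208), (122, 168, 216), (128, 169, 217), (128, 166, 209)]
358 [(60, 81, 103), (59, 79, 102), (55, 71, 98), (49, 72, 103), (79, 116, 172), (103, 149, 220), (95, 140, 209), (93, 136, 203), (94, 136, 202), (96, 143, 210), (99, 144, 219), (101, 148, 220), (90, 134, 202), (93, 133, 194), (111, 142, 175), (123, 147, 177), (113, 142, 176), (109, 140, 174), (107, 138, 171)] [(68, 94, 123), (64, 87, 115), (56, 74, 101), (49, 72, 97), (56, 76, 105), (64, 89, 126), (88, 129, 195), (98, 147, 218), (92, 138, 205), (92, 133, 198), (95, 140, 207), (97, 142, 214), 
[... 533 characters left out ...]
100, 146, 216), (91, 131, 195), (81, 117, 165), (80, 110, 147)]
300 [(127, 171, 219), (131, 177, 222), (129, 173, 222), (130, 175, 221), (128, 174, 220), (126, 168, 218), (123, 171, 220), (120, 167, 216), (114, 154, 200), (82, 116, 159), (69, 99, 139), (66, 93, 134), (63, 90, 133), (70, 98, 137)] [(59, 84, 124), (60, 86, 126), (64, 89, 126), (64, 87, 125), (66, 90, 127), (55, 85, 121), (62, 86, 125), (62, 86, 126), (58, 83, 120), (66, 96, 133), (99, 137, 182), (108, 153, 205), (110, 159, 211), (105, 155, 208), (100, 152, 203), (106, 151, 208)]
[[429.6, 98.0, 44.0], [471.5, 93.3, 44.0]] [450.6  95.6  44. ]
[[407.0, -96.6, 44.0], [449.5, -101.3, 44.0]] [428.3 -98.9  44. ]
[[453.8 133.3  44. ]]
```

Run:
```python
from h import *
w=snap("wrist"); f=w["frame"]; print(sense()["tool_pos"],sense()["tcp_rot"])
for v in (222,308): print(v,[int(f[v,c,0]) for c in range(276,294)],[int(f[v,c,0]) for c in range(354,374)],[int(f[v,c,2]) for c in range(354,374)])
for nm,q in dict(far=[(292,212.5),(292,231.5),(358,212.5),(358,231)],near=[(292,301),(292,317),(358,301),(358,317)]).items(): P=ray(w,q,24);print(nm,P.round(1).tolist(),P.mean(0).round(1))
for v,l,r_ in ((170,300.8,351.3),(370,303,346)): print(ray(w,[(l,v),(r_,v)],44).mean(0).round(1))
print(ray(w,[(325,122.3)],44).round(1))
```

```text
[440.02607559  51.24845598 262.0795022 ] [-1.79868961e+02  3.83516599e-02  8.36258022e+01]
222 [129, 129, 130, 128, 127, 132, 129, 130, 123, 108, 92, 98, 103, 103, 103, 95, 100, 100] [90, 91, 96, 92, 93, 93, 95, 97, 94, 95, 94, 92, 89, 94, 92, 86, 87, 95, 85, 77] [186, 203, 208, 206, 205, 206, 207, 208, 205, 206, 204, 202, 202, 206, 204, 197, 182, 177, 157, 147]
308 [122, 125, 117, 122, 122, 129, 126, 130, 127, 131, 127, 110, 100, 95, 103, 99, 99, 98] [92, 96, 92, 91, 90, 87, 92, 90, 88, 93, 89, 89, 88, 98, 107, 112, 109, 106, 106, 109] [199, 204, 198, 199, 197, 195, 200, 197, 195, 200, 195, 195, 186, 184, 198, 209, 209, 208, 206, 211]
far [[414.4, 58.6, 24.0], [412.0, 40.6, 24.0], [474.8, 51.8, 24.0], [473.4, 34.2, 24.0]] [443.7  46.3  24. ]
near [[402.4, -30.4, 24.0], [400.0, -48.0, 24.0], [467.6, -37.6, 24.0], [466.1, -55.3, 24.0]] [434.  -42.8  24. ]
[449.6  95.2  44. ]
[427.2 -98.7  44. ]
[[452.8 132.8  44. ]]
```

Run:
```python
from h import *
a=snap("top"); b=snap("side")
C=np.zeros((600,800,3),np.uint8)
A=a["frame"][255:325,345:475]; C[:215,:400]=cv2.resize(A,(400,215),interpolation=cv2.INTER_CUBIC)
B=b["frame"][245:355,225:310]; C[:,400:]=0; B=cv2.resize(B,(400,518),interpolation=cv2.INTER_CUBIC); C[:518,400:]=B
cv2.imwrite("pics/c2.png",C)
```

```text
(no output)
```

View pics/c2.png

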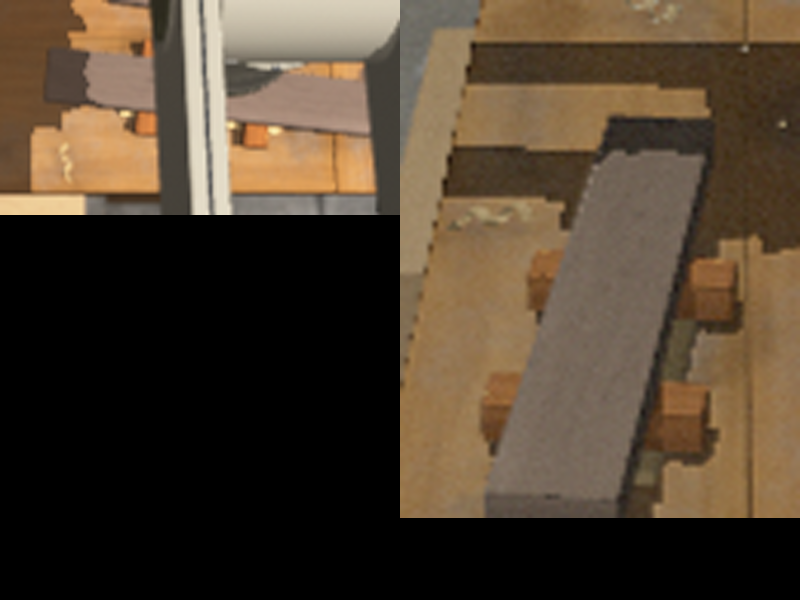

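The strip's top corners in the side crop are at about (608,117), (714,121), (620,497) and (488,492).

Run:
```python
from h import *
b=snap("side"); q=(np.array([(608,117),(714,121),(620,497),(488,492)],float)-[400,0])/4.707-.5+[225,245]
P=ray(b,q,44); print(P.round(1).tolist(),P.mean(0).round(1),rect(P))
```

```text
[[431.9, 137.7, 44.0], [476.0, 133.9, 44.0], [447.5, -134.6, 44.0], [404.6, -131.3, 44.0]] [440.    1.4  44. ] (array([440.3,   1.3]), 84.22, array([271.1,  44.3]))
```

The side view puts the strip centred within about 1 mm, and the wrist view within about 3 mm. I'll go on to spacer B.

Request:
servo_tool(plan=[[[0.0165,-0.0151,-0.006,7.79,0.05],[0.0165,-0.0151,-0.006,7.79,0.05],[0.0165,-0.0151,-0.006,7.79,0.05],[0.0165,-0.0151,-0.006,7.79,0.05],[0.0165,-0.0151,-0.006,7.79,0.05],[0.0165,-0.0151,-0.006,7.79,0.05],[0.0165,-0.0151,-0.006,7.79,0.05],[0.0165,-0.0151,-0.006,7.79,0.05],[0.0165,-0.0151,-0.006,7.79,0.05],[0.0165,-0.0151,-0.006,7.79,0.05]]])

```text
time: 7.9
tool_pos: [605.7, -100.6, 202.1]
tcp_rot: [-180.0, -0.1, 161.8]
ft_force: [-0.2, 0.2, -0.6]
finger_gap: 50.1
grip_force: 0.0
```

Request:
servo_tool(plan=[[[0,0,-0.02,0,0.05],[0,0,0,0,0.05],[0,0,0,0,0.05]]])

```text
time: 8.2
tool_pos: [604.6, -99.4, 182.3]
tcp_rot: [-180.0, -0.2, 161.5]
ft_force: [0.4, 0.0, -0.6]
finger_gap: 50.1
grip_force: 0.0
```

```bash
cat > sp.py <<'E'
from h import *
s=sense(); print(s["tool_pos"],s["tcp_rot"])
w=snap("wrist"); f=w["frame"]; cv2.imwrite("pics/w_sp%d.png"%int(s["time"]*100),f)
hsv=cv2.cvtColor(f,cv2.COLOR_BGR2HSV); m=cv2.inRange(hsv,(14,50,190),(28,125,255))
m=cv2.morphologyEx(m,cv2.MORPH_OPEN,np.ones((3,3)))
for c in cv2.findContours(m,cv2.RETR_EXTERNAL,cv2.CHAIN_APPROX_NONE)[0]:
    if cv2.contourArea(c)>300: print(cv2.contourArea(c),np.round(cv2.minAreaRect(c)[0]),rect(ray(w,c[:,0],13)))
E
python3 sp.py; ls pics
```

```text
[604.63240882 -99.39805551 182.3259785 ] [-179.98717659   -0.18125664  161.45201284]
1643.0 [314. 194.] (array([572.7, -94.3]), -18.18, array([52.4, 23. ]))
923.0 [370. 174.] (array([571.4, -52.6]), 85.66, array([33.8, 31.3]))
327.5 [407. 159.] (array([569.8, -25.8]), 44.0, array([30.3, 13.3]))
772.0 [333. 132.] (array([536.7, -68.6]), 83.13, array([61.3, 25.5]))
371.0 [372. 110.] (array([531.8, -39.6]), 87.16, array([23.5, 13.4]))
351.0 [383.  82.] (array([517.6, -28.3]), -73.75, array([23.9, 11.6]))
456.5 [294.  54.] (array([483.8, -76.9]), 89.26, array([53.5,  6.6]))
505.0 [262.  41.] (array([470.9, -93.7]), 87.61, array([20.1, 17. ]))
23308.5 [251. 190.] (array([ 581.3, -132.5]), -0.02, array([311.6,  63.3]))
c0.png
c1.png
c2.png
side0.png
st.png
top0.png
w1.png
w2.png
w_sp819.png
```

View pics/w_sp819.png

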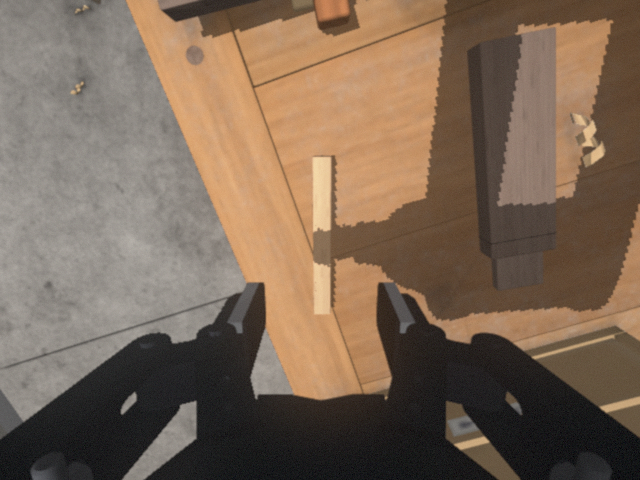

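The spacer's top face spans (313,155), (331,155), (330,313) and (314,314), nearly straight between the fingers.

Run:
```python
from h import *
w=snap("wrist"); P=ray(w,[(313,155),(331,155),(330,313.5),(314,314)],13); print(P.mean(0).round(1),rect(P),sense()["tool_pos"])
```

```text
[606.9 -99.2  13. ] (array([607. , -99.2]), -18.56, array([121.2,  12.5])) [605.61595036 -99.20939945 184.16174786]
```

Request:
servo_tool(plan=[[[0.001,0,-0.03,0,0.05],[0,0,-0.03,0,0.05],[0,0,-0.02,0,0.045],[0,0,-0.012,0,0.04],[0,0,-0.01,0,0.035],[0,0,-0.004,0,0.03],[0,0,0,0,0.03],[0,0,0,0,0.03]]], force=40)

```text
time: 9.1
tool_pos: [607.4, -99.4, 78.7]
tcp_rot: [180.0, 0.1, 161.5]
ft_force: [0.0, 0.1, 0.2]
finger_gap: 29.7
grip_force: 0.0
```

Request:
servo_tool(plan=[[[0,0,0,0,0.005],[0,0,0,0,0.005],[0,0,0,0,0.005],[0,0,0,0,0.005],[0,0,0,0,0.005],[0,0,0,0,0.005]]])

```text
time: 9.7
tool_pos: [607.5, -99.5, 78.8]
tcp_rot: [180.0, 0.1, 161.5]
ft_force: [-1.3, -0.0, 5.2]
finger_gap: 11.7
grip_force: 41.0
```

Request:
servo_tool(plan=[[[0,0,0.03,0,0.005],[0,0,0.05,0,0.005],[-0.0285,0.0095,0.005,2,0.005],[-0.0285,0.0095,0,2,0.005],[-0.0285,0.0095,0,2,0.005],[-0.0285,0.0095,0,2,0.005],[-0.0285,0.0095,0,2,0.005],[-0.0285,0.009,0,2,0.005],[0,0,0,0,0.005],[0,0,0,0,0.005]]])

```text
time: 10.7
tool_pos: [435.6, -42.7, 162.8]
tcp_rot: [-180.0, 0.1, 173.5]
ft_force: [0.9, 0.5, -0.1]
finger_gap: 11.6
grip_force: 40.3
```

Request:
servo_tool(plan=[[[0,0,-0.02,0,0.005],[0,0,-0.012,0,0.005],[0,0,-0.005,0,0.005],[0,0,0,0,0.005],[0,0,0,0,0.005]]])

```text
time: 11.2
tool_pos: [436.0, -42.9, 125.8]
tcp_rot: [180.0, -0.0, 173.5]
ft_force: [-0.6, -0.1, -0.8]
finger_gap: 11.6
grip_force: 40.3
```

Run:
```python
from h import *
s=sense(); print(s["tool_pos"],s["tcp_rot"],s["ft_force"],s["finger_gap"])
b=snap("side"); w=snap("wrist"); C=np.zeros((400,800,3),np.uint8)
C[:300,:400]=cv2.resize(w["frame"],(400,300)); C[:,400:]=cv2.resize(b["frame"][240:360,210:330],(400,400),interpolation=cv2.INTER_CUBIC)
cv2.imwrite("pics/c3.png",C)
```

```text
[435.99780953 -42.86976748 125.80638169] [ 1.79998886e+02 -9.52032014e-03  1.73511183e+02] [-0.61091371 -0.14522267 -0.82612075] 11.648914302590315
```

View pics/c3.png

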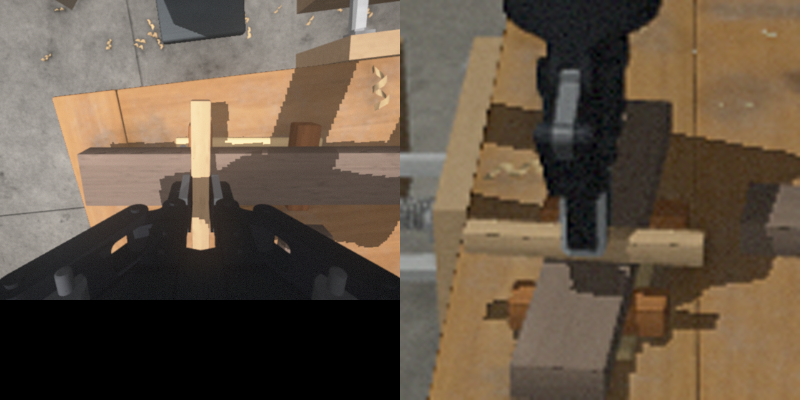

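The spacer hangs square across the strip, above the near rail. I'll lower it to contact.

Request:
servo_tool(plan=[[[0,0,-0.001,0,0.005],[0,0,-0.001,0,0.005],[0,0,-0.001,0,0.005],[0,0,0,0,0.005]]])

```text
time: 11.7
tool_pos: [435.8, -42.8, 122.8]
tcp_rot: [-180.0, 0.0, 173.5]
ft_force: [-1.2, -0.0, 1.9]
finger_gap: 11.4
grip_force: 40.5
```

Request:
servo_tool(plan=[[[0,0,-0.0004,0,0.005],[0,0,0,0,0.035],[0,0,0,0,0.035],[0,0,0,0,0.035],[0,0,0.03,0,0.035],[0,0,0.04,0,0.035],[0,0,0.05,0,0.035],[0,0.04,0.03,0,0.035],[0,0.044,0.02,0,0.035],[0,0.044,0,0,0.035]]])

```text
time: 12.7
tool_pos: [437.1, 86.4, 296.4]
tcp_rot: [179.9, 0.4, 173.4]
ft_force: [1.1, 0.2, -0.1]
finger_gap: 35.2
grip_force: 0.0
```

Request:
servo_tool(plan=[[[0,0.044,0,0,0.035],[0.012,0.044,0,0,0.035],[0.02,0.042,0,0.3,0.035],[0.02,0.042,0,0.3,0.035],[0.022,0.042,0,0.4,0.035],[0.025,0.042,0,0.4,0.035],[0.028,0.0475,-0.01,0,0.035],[0,0,-0.04,0,0.035],[0,0,-0.04,0,0.035],[0,0,0,0,0.035]]])

```text
time: 13.7
tool_pos: [556.1, 382.0, 194.4]
tcp_rot: [-179.5, -0.6, 175.0]
ft_force: [-0.9, -0.5, -1.7]
finger_gap: 35.1
grip_force: 0.0
```

```bash
python3 sp.py|head -20; ls pics|grep w_sp; cat > e.py <<'E'
E
```

```text
[556.13197013 381.98314531 194.41304941] [-179.54489672   -0.64241306  174.95079881]
979.5 [ 51. 307.] (array([597. , 154.6]), -74.07, array([58.5, 25.1]))
774.5 [325. 299.] (array([608.5, 378.1]), -2.5, array([36.9, 23.7]))
1992.0 [ 56. 246.] (array([546.5, 173.6]), -86.89, array([93.4, 31.9]))
582.0 [ 31. 229.] (array([531.5, 159. ]), -85.93, array([52. , 14.4]))
337.5 [188. 218.] (array([533.6, 281.1]), 84.99, array([35.6, 13.2]))
512.0 [478. 217.] (array([551.6, 499.6]), 85.01, array([42.2, 15.3]))
1054.0 [244. 238.] (array([552.6, 321.1]), -61.97, array([64.3, 31.2]))
347.0 [ 22. 210.] (array([516.2, 157.2]), -88.73, array([37. , 12.5]))
329.0 [ 53. 202.] (array([512.2, 182.5]), 0.51, array([27.6, 16.4]))
878.5 [327. 211.] (array([537.5, 386.3]), 1.48, array([50. , 18.9]))
405.0 [207. 171.] (array([500.1, 301.7]), 89.64, array([30.2, 15.3]))
481.0 [263. 103.] (array([457.5, 348.8]), -83.89, array([38.3, 18.3]))
29817.5 [140.  82.] (array([439.6, 261.2]), -86.96, array([212.6,  95.2]))
1271.0 [58. 10.] (array([389.5, 223. ]), 84.77, array([78.4, 12. ]))
w_sp1370.png
w_sp819.png
```

Request:
servo_tool(plan=[[[0,0,0,0,0.035],[0,0,0,0,0.035]]])

```text
time: 13.95
tool_pos: [561.0, 384.1, 207.1]
tcp_rot: [179.8, 0.2, 174.9]
ft_force: [-0.6, -0.1, 0.6]
finger_gap: 35.4
grip_force: 0.0
```

Run:
```python
from h import *
s=sense(); print(s["tool_pos"],s["tcp_rot"][2])
w=snap("wrist"); f=w["frame"]; hsv=cv2.cvtColor(f,cv2.COLOR_BGR2HSV).astype(int)
c=np.array([563,388.6,13]); a=np.radians(-5.1); u=np.array([np.cos(a),np.sin(a),0]); n=np.array([-u[1],u[0],0])
for t in (-40,-20,0,20,40):
    o=np.arange(-16,16.1,2); q=np.round(proj(w,c+t*u+o[:,None]*n)).astype(int); print(t,[int(hsv[v,x,1]) for x,v in q])
o=np.arange(48,74,2)
for sg in (1,-1):
    q=np.round(proj(w,c+sg*o[:,None]*u)).astype(int); print(sg,[int(hsv[v,x,1]) for x,v in q])
```

```text
[561.01516588 384.14772205 207.14535075] 174.90342421265214
-40 [103, 102, 110, 119, 112, 67, 66, 72, 91, 90, 90, 105, 124, 124, 119, 125, 126]
-20 [89, 88, 92, 102, 105, 68, 67, 71, 78, 79, 79, 107, 121, 123, 117, 117, 123]
0 [90, 93, 104, 118, 112, 75, 72, 73, 79, 79, 80, 111, 132, 126, 121, 113, 114]
20 [107, 112, 114, 114, 108, 73, 79, 95, 93, 92, 99, 111, 118, 112, 104, 102, 91]
40 [116, 119, 122, 122, 115, 79, 75, 79, 80, 81, 87, 109, 128, 126, 130, 124, 123]
1 [79, 83, 80, 79, 80, 80, 87, 122, 128, 123, 129, 124, 126]
-1 [93, 90, 91, 95, 94, 88, 111, 114, 124, 117, 126, 121, 47]
```

Request:
servo_tool(plan=[[[0.0005,-0.0005,-0.03,0,0.035],[0,0,-0.03,0,0.035],[0,0,-0.03,0,0.035],[0,0,-0.015,0,0.03],[0,0,-0.007,0,0.03],[0,0,0,0,0.03],[0,0,0,0,0.03]]])

```text
time: 14.7
tool_pos: [561.2, 383.7, 93.4]
tcp_rot: [179.9, 0.1, 174.9]
ft_force: [-0.2, 0.1, -0.6]
finger_gap: 29.9
grip_force: 0.0
```

Request:
servo_tool(plan=[[[0.0025,0.0042,0,0,0.03],[0,0,-0.008,0,0.03],[0,0,-0.0068,0,0.03],[0,0,0,0,0.03],[0,0,0,0,0.005],[0,0,0,0,0.005],[0,0,0,0,0.005],[0,0,0,0,0.005],[0,0,0,0,0.005],[0,0,0,0,0.005]]])

```text
time: 15.7
tool_pos: [562.7, 387.4, 76.6]
tcp_rot: [180.0, 0.0, 174.9]
ft_force: [-0.5, 0.5, -0.9]
finger_gap: 11.3
grip_force: 41.9
```

Request:
servo_tool(plan=[[[0,0,0.03,0,0.005],[-0.005,0,0.04,0,0.005],[-0.02,0,0.04,0,0.005],[-0.03,-0.01,0.03,-0.2,0.005],[-0.03,-0.03,0.03,-0.3,0.005],[-0.02,-0.035,0.02,-0.3,0.005],[-0.0127,-0.035,0.01,-0.3,0.005],[0,-0.035,0,-0.3,0.005],[0,-0.035,0,0,0.005],[0,-0.035,0,0,0.005]]])

```text
time: 16.7
tool_pos: [445.8, 172.3, 275.8]
tcp_rot: [180.0, 0.1, 173.6]
ft_force: [0.4, -0.3, -0.0]
finger_gap: 11.3
grip_force: 41.9
```

Request:
servo_tool(plan=[[[0,-0.035,-0.02,0,0.005],[0,-0.035,-0.02,0,0.005],[0,-0.035,-0.02,0,0.005],[0,-0.0213,-0.02,0,0.005],[0,0,-0.02,0,0.005],[0,0,-0.02,0,0.005],[0,0,-0.01,0,0.005],[0,0,0,0,0.005],[0,0,0,0,0.005]]])

```text
time: 17.6
tool_pos: [446.4, 47.3, 146.0]
tcp_rot: [180.0, 0.0, 173.5]
ft_force: [0.2, -0.2, 1.0]
finger_gap: 11.4
grip_force: 41.9
```

Request:
servo_tool(plan=[[[-0.0007,-0.0007,-0.01,0,0.005],[0,0,-0.01,0,0.005],[0,0,0,0,0.005],[0,0,0,0,0.005]]])

```text
time: 18.0
tool_pos: [445.1, 46.5, 124.9]
tcp_rot: [-180.0, -0.1, 173.5]
ft_force: [-0.9, 0.2, -0.0]
finger_gap: 11.3
grip_force: 41.9
```

Request:
servo_tool(plan=[[[0,0,-0.001,0,0.005],[0,0,-0.001,0,0.005],[0,0,-0.001,0,0.005],[0,0,0,0,0.005]]])

```text
time: 18.4
tool_pos: [445.4, 46.5, 122.3]
tcp_rot: [180.0, -0.0, 173.5]
ft_force: [-0.5, -0.2, 0.2]
finger_gap: 11.6
grip_force: 41.9
```

Request:
servo_tool(plan=[[[0,0,-0.0007,0,0.005],[0,0,-0.0007,0,0.005],[0,0,0,0,0.005]]])

```text
time: 18.7
tool_pos: [445.3, 46.4, 120.8]
tcp_rot: [-180.0, -0.0, 173.5]
ft_force: [0.3, -0.3, 1.1]
finger_gap: 11.6
grip_force: 41.9
```

Request:
servo_tool(plan=[[[0,0,-0.0006,0,0.005],[0,0,0,0,0.005]]])

```text
time: 18.9
tool_pos: [445.4, 46.4, 120.3]
tcp_rot: [-180.0, -0.0, 173.5]
ft_force: [0.9, -0.6, -0.8]
finger_gap: 11.6
grip_force: 41.9
```

Request:
servo_tool(plan=[[[0,0,-0.0006,0,0.005],[0,0,-0.0004,0,0.005],[0,0,0,0,0.005]]])

```text
time: 19.2
tool_pos: [445.5, 46.5, 119.9]
tcp_rot: [-180.0, -0.0, 173.5]
ft_force: [-3.3, 0.5, 6.2]
finger_gap: 11.6
grip_force: 42.8
```

Request:
servo_tool(plan=[[[0,0,0.0005,0,0.005],[0,0,0,0,0.035],[0,0,0,0,0.035],[0,0,0,0,0.035],[0,0,0.03,0,0.035],[0,0,0.04,-0.3,0.06],[0.02,-0.01,0.04,-0.3,0.06],[0.03,-0.015,0.03,-0.3,0.07],[0.03,-0.015,0,-0.4,0.07],[0,0,0,0,0.07]]])

```text
time: 20.2
tool_pos: [528.3, 4.8, 260.8]
tcp_rot: [-180.0, 0.2, 172.1]
ft_force: [-1.8, 0.3, -0.5]
finger_gap: 69.9
grip_force: 0.0
```

Request:
servo_tool(plan=[[[0,0,0,0,0.07],[0,0,0,0,0.07]]])

```text
time: 20.4
tool_pos: [524.5, 6.8, 259.0]
tcp_rot: [180.0, -0.1, 172.2]
ft_force: [0.0, 0.9, 0.0]
finger_gap: 70.0
grip_force: 0.0
```

Run:
```python
from h import *
s=sense(); print(s["tool_pos"],s["tcp_rot"])
w=snap("wrist","w3"); b=snap("side"); C=np.zeros((480,800,3),np.uint8); C[:,:640]=w["frame"]; C[:160,640:]=b["frame"][230:390,200:360]
cv2.imwrite("pics/c4.png",C); np.savez("w3.npz",**{k:w[k] for k in("fx","fy","cx","cy","cam_to_world")})
```

```text
[524.46707646   6.80528468 258.95801498] [ 1.79996697e+02 -1.12436430e-01  1.72234642e+02]
```

View pics/c4.png

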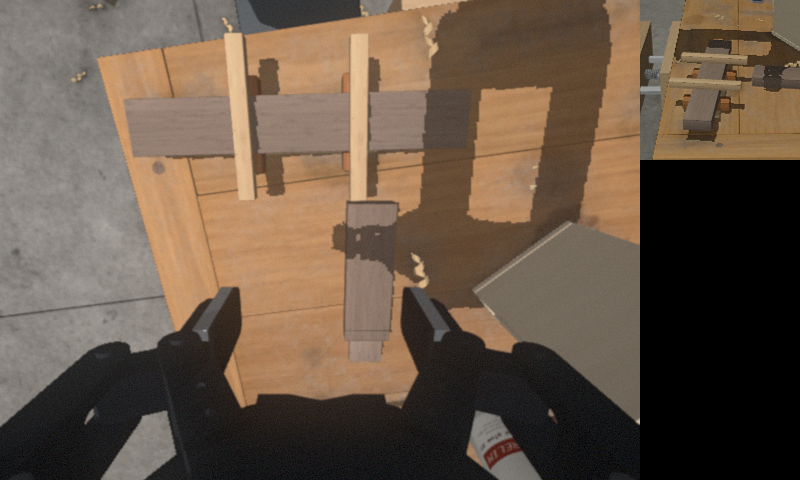

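Both spacers lie across the strip: the left one runs from (234,34) to (248,200), the right from (360,34) to (358,200). The strip corners are (126,98), (133,157), (470,150) and (470,90). The tenon piece's corners are (347,202), (398,203), (390,340) and (345,340), with its tenon down to row 361.

Run:
```python
from h import *
w=dict(np.load("w3.npz")); u=np.array([np.cos(np.radians(-6.45)),np.sin(np.radians(-6.45)),0]); n=np.array([-u[1],u[0],0])
def rel(nm,q,z):
    P=ray(w,q,z); c=P.mean(0); d=c-np.array([441,1.6,0]); print(nm,rect(P),"mean",c.round(1),"rel x,y",round(d@u,1),round(d@n,1))
rel("strip",[(126,98.5),(133,157),(470,150.5),(470,90)],44)
rel("spL",[(225.5,34.5),(243,34.5),(256,199),(239,200.5)],57)
rel("spR",[(351,34.5),(368.5,34.5),(366.5,200),(350,201)],57)
rel("ten",[(346.5,202),(398,203),(390.5,332),(345,332)],20)
rel("tenfull",[(346.5,202),(398,203),(390,341),(345,340)],20)
f=cv2.imread("pics/w3.png"); print("railR col",[f[84,c].tolist() for c in range(336,354,1)]); print("railR bottom",[f[163,c].tolist() for c in range(336,354,1)])
print("railL top",[f[88,c].tolist() for c in range(240,268)]); print("railL bot",[f[165,c].tolist() for c in range(250,272)])
```

```text
strip (array([442. ,   1.3]), 83.25, array([273.6,  45.5])) mean [442.2   0.6  44. ] rel x,y 1.3 -0.8
spL (array([435.4, -41.6]), -6.97, array([118.7,  13.7])) mean [435.2 -41.9  57. ] rel x,y -0.9 -43.9
spR (array([447.7,  46.4]), -6.82, array([119.2,  13.3])) mean [447.6  46.2  57. ] rel x,y 1.5 45.1
ten (array([583.2,  46.3]), -7.56, array([134.5,  47.1])) mean [583.5  46.4  20. ] rel x,y 136.5 60.6
tenfull (array([588.4,  45.6]), -7.55, array([145. ,  47.1])) mean [588.4  45.8  20. ] rel x,y 141.5 60.5
railR col [[101, 136, 176], [98, 136, 174], [102, 136, 176], [106, 141, 179], [103, 136, 173], [85, 112, 148], [66, 96, 130], [77, 110, 160], [84, 118, 177], [79, 117, 179], [85, 126, 185], [87, 129, 193], [87, 128, 190], [96, 127, 168], [122, 158, 191], [144, 185, 223], [150, 195, 228], [144, 185, 223]]
railR bottom [[98, 127, 158], [94, 124, 156], [97, 126, 157], [100, 128, 154], [99, 122, 153], [94, 118, 148], [70, 93, 126], [72, 103, 148], [78, 112, 167], [79, 117, 172], [83, 120, 178], [82, 124, 187], [83, 120, 180], [88, 119, 160], [117, 151, 184], [141, 183, 223], [150, 192, 228], [150, 195, 230]]
railL top [[146, 189, 225], [143, 184, 222], [142, 181, 221], [141, 180, 220], [139, 181, 221], [128, 163, 199], [91, 118, 141], [63, 82, 98], [60, 76, 95], [52, 72, 96], [48, 69, 103], [39, 68, 99], [49, 70, 100], [49, 69, 102], [51, 68, 101], [48, 68, 99], [46, 67, 99], [44, 60, 87], [41, 59, 81], [36, 54, 76], [43, 57, 80], [57, 77, 98], [59, 82, 105], [61, 84, 107], [63, 80, 102], [65, 83, 102], [67, 87, 105], [64, 86, 105]]
railL bot [[139, 178, 217], [123, 158, 192], [89, 113, 140], [63, 81, 100], [61, 77, 96], [52, 73, 102], [52, 76, 108], [49, 72, 109], [54, 80, 112], [55, 80, 113], [58, 81, 112], [55, 76, 108], [47, 65, 97], [51, 67, 91], [47, 61, 85], [44, 65, 86], [56, 75, 96], [60, 81, 106], [59, 81, 105], [60, 82, 106], [58, 80, 102], [57, 79, 106]]
```

Everything placed is within about 1.5 mm. Next is the tenon piece.

Request:
servo_tool(plan=[[[0.021,0.0132,-0.03,0.2,0.07],[0.021,0.0132,-0.03,0,0.07],[0.021,0.013,-0.03,0,0.065],[0,0,-0.03,0,0.065],[0,0,-0.02,0,0.065],[0,0,-0.01,0,0.065],[0,0,0,0,0.065],[0,0,0,0,0.065]]], force=50)

```text
time: 21.3
tool_pos: [588.8, 45.9, 111.1]
tcp_rot: [180.0, 0.1, 172.4]
ft_force: [0.2, -0.0, 1.7]
finger_gap: 64.9
grip_force: 0.0
```

Request:
servo_tool(plan=[[[-0.0005,0,-0.02,0,0.065],[0,0,-0.01,0,0.065],[0,0,-0.0025,0,0.065],[0,0,0,0,0.065],[0,0,0,0,0.03],[0,0,0,0,0.03],[0,0,0,0,0.03],[0,0,0,0,0.03],[0,0,0,0,0.03],[0,0,0,0,0.03]]])

```text
time: 22.3
tool_pos: [588.8, 45.8, 78.6]
tcp_rot: [180.0, 0.1, 172.4]
ft_force: [-0.4, -0.3, 5.9]
finger_gap: 44.7
grip_force: 52.6
```

Request:
servo_tool(plan=[[[0,0,0.03,0,0.03],[0,0,0.04,0,0.03],[0,0,0.036,-5.0,0.03],[-0.01,-0.004,0,-8,0.03],[-0.02,-0.006,0,-8,0.03],[-0.02,-0.006,0,-8,0.03],[-0.02,-0.006,0,-8,0.03],[-0.02,-0.006,0,-8,0.03],[-0.02,-0.006,0,-8,0.03],[-0.02,-0.006,0,-8,0.03]]])

```text
time: 23.3
tool_pos: [456.8, 5.7, 183.0]
tcp_rot: [-180.0, -0.0, 111.1]
ft_force: [0.6, -0.3, -0.8]
finger_gap: 45.1
grip_force: 51.9
```

Request:
servo_tool(plan=[[[-0.0178,-0.0046,0,-8,0.03],[0,0,0,-8,0.03],[0,0,-0.01,-8,0.03],[0,0,-0.01,-3.85,0.03],[0,0,-0.01,0,0.03],[0,0,0,0,0.03],[0,0,0,0,0.03],[0,0,0,0,0.03]]])

```text
time: 24.1
tool_pos: [440.4, 1.2, 153.8]
tcp_rot: [180.0, 0.0, 83.6]
ft_force: [0.1, 0.2, -2.5]
finger_gap: 44.7
grip_force: 51.9
```

Request:
servo_tool(plan=[[[0.0006,0,-0.008,0,0.03],[0,0,-0.006,0,0.03],[0,0,0,0,0.03],[0,0,0,0,0.03]]])

```text
time: 24.5
tool_pos: [440.4, 1.3, 138.9]
tcp_rot: [-179.9, -0.0, 83.6]
ft_force: [0.1, -0.8, -1.7]
finger_gap: 44.4
grip_force: 52.0
```

Run:
```python
from h import *
s=sense(); print(s["tool_pos"],s["tcp_rot"])
b=snap("side"); w=snap("wrist"); C=np.zeros((480,800,3),np.uint8)
C[:300,:400]=cv2.resize(w["frame"],(400,300)); C[:480,400:]=cv2.resize(b["frame"][235:355,220:320],(400,480),interpolation=cv2.INTER_CUBIC)
cv2.imwrite("pics/c5.png",C)
```

```text
[440.40541256   1.30948231 138.92937752] [-1.79946091e+02 -1.63043633e-03  8.35771777e+01]
```

View pics/c5.png

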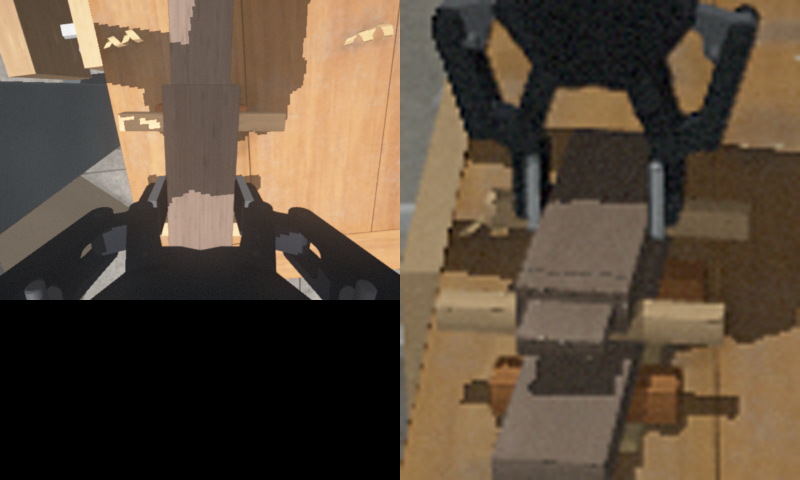

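The tenon piece is level, aligned with the strip and just above both spacers, with the tenon toward −y. I'll lower it to contact.

Request:
servo_tool(plan=[[[0.0003,0,-0.001,0,0.03],[0,0,-0.001,0,0.03],[0,0,-0.0007,0,0.03],[0,0,0,0,0.03]]])

```text
time: 25.0
tool_pos: [440.9, 1.3, 136.5]
tcp_rot: [-180.0, 0.0, 83.6]
ft_force: [0.8, 0.9, -1.6]
finger_gap: 44.5
grip_force: 52.0
```

Request:
servo_tool(plan=[[[0,0,-0.0006,0,0.03],[0,0,-0.0005,0,0.03],[0,0,0,0,0.03]]])

```text
time: 25.3
tool_pos: [441.0, 1.3, 135.6]
tcp_rot: [180.0, 0.0, 83.6]
ft_force: [0.8, 0.4, -1.2]
finger_gap: 44.7
grip_force: 52.1
```

Request:
servo_tool(plan=[[[0,0,-0.0005,0,0.03],[0,0,-0.0004,0,0.03],[0,0,0,0,0.03]]])

```text
time: 25.6
tool_pos: [441.1, 1.3, 135.5]
tcp_rot: [-180.0, 0.0, 83.6]
ft_force: [-5.3, -0.2, 8.8]
finger_gap: 44.6
grip_force: 53.2
```

Request:
servo_tool(plan=[[[0,0,0.0005,0,0.03],[0,0,0,0,0.062],[0,0,0,0,0.062],[0,0,0,0,0.062],[0,0,0.02,0,0.062],[0,0,0.04,0,0.062],[0,0,0.04,0,0.062],[0,-0.02,0.04,0,0.062],[0,-0.03,0.02,0,0.062],[0,0,0,0,0.062]]])

```text
time: 26.6
tool_pos: [442.6, -51.3, 299.4]
tcp_rot: [179.6, 0.1, 83.5]
ft_force: [1.2, 1.1, 0.4]
finger_gap: 61.8
grip_force: 0.0
```

Request:
servo_tool(plan=[[[0,0,0,0,0.062],[0,0,0,0,0.062],[0,0,0,0,0.062]]])

```text
time: 26.9
tool_pos: [440.4, -48.0, 293.6]
tcp_rot: [-179.9, -0.0, 83.6]
ft_force: [0.2, 0.7, 0.3]
finger_gap: 61.7
grip_force: 0.0
```

Run:
```python
from h import *
s=sense(); print(s["tool_pos"],s["tcp_rot"])
b=snap("side"); w=snap("wrist"); C=np.zeros((540,800,3),np.uint8)
C[:300,:400]=cv2.resize(w["frame"],(400,300)); C[:480,400:]=cv2.resize(b["frame"][240:360,220:320],(400,480),interpolation=cv2.INTER_CUBIC)
t=snap("top"); C[300:540,:400]=cv2.resize(t["frame"][160:340,160:460],(400,240))
cv2.imwrite("pics/c6.png",C)
```

```text
[440.4057647  -47.98498646 293.63435239] [-1.79852390e+02 -2.88748706e-02  8.36165997e+01]
```

View pics/c6.png

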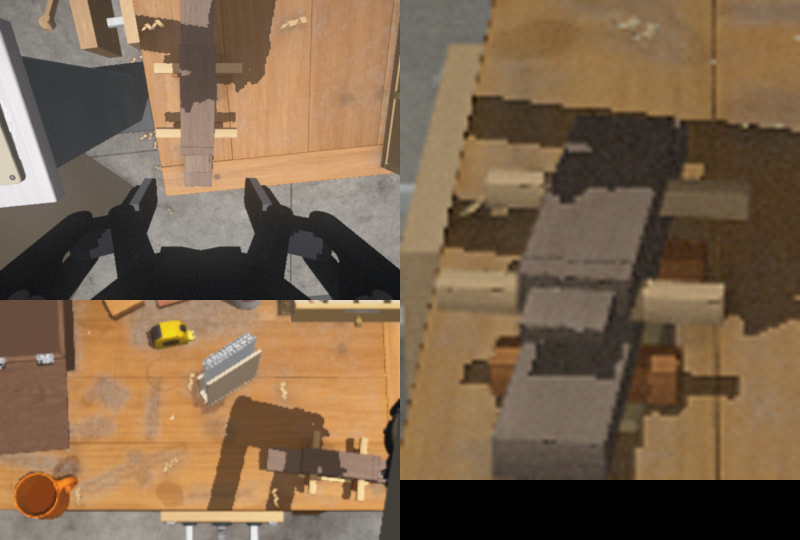

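The stack stands square in all three views: long strip, both spacers over the rails, and the tenon piece centred on top. The mug and tape are where they were.

```bash
python3 -c "
from bench import r
print(r.hand_in())"
```

```text
the job is handed in; nothing more can be done
None
```

I stacked the strips on the stand in the order asked and handed the job in at about 27 s. By my camera checks the long strip and spacers sit within about 1–3 mm of target; the tenon piece I checked only by eye. I never touched the mug or tape, and no result came back from the hand-in.

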